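# Open the spring-lidded component test fixture

### The job

Press down the release tab on the front of the test fixture so that its spring-loaded lid pops up, then push the lid over with a fingertip until it lies fully open against its stop, and take the hand away. Pick nothing up: the fixture stays standing where it is, the part stays in its nest inside, and everything else on the bench is left alone.

Things in the scene. Friction and masses are not known exactly. Their poses are not given: they have to be found in the camera images.
- fixture: Component test fixture: loose beige metal box on rubber feet, 1.8 kg, 130 mm deep (x) x 110 wide (y), walls 50 mm high, flat grey lid on top, inner floor at 22 mm. Origin: centre of its underside. Its x points from its front (steel tab, turned roughly to the robot) to its back (hinge), z up. A steel spring leaf under the lid by the hinge lifts the lid.
- tab (a joint): Steel release tab, mid-front, on a pivot along y, 4 mm in front of the wall, 36 mm up. Rad: 0 at rest, grows as its plate is pressed down, stop 0.30, springs back. 25 mm from the pivot it takes 1.6 N to start, 5 N to the stop. Its hook (16 mm wide, top 61 mm up) reaches 3.5 mm over the lid's front edge and locks it; pressing swings it forward; the lid is free from about 0.17 and rises by itself.
- tab_pad (a point): The place to press: mid-width on the top face of the tab's plate, 25 mm in front of its pivot, 38 mm above the table; goes down 7 mm at full press. The level plate is 30 mm wide (y), 4 mm thick and reaches 37 mm forward of the pivot. Axes at rest as the fixture's (x to its back, z up).
- lid (a joint): Lid angle, rad: 0 shut, about 0.73 where the spring leaf leaves it after release, 1.57 upright, stop at 1.95. Grey plate 122 x 110 x 6 mm, about 0.13 kg, damped hinge along the fixture's y at its back. Below upright it sinks back onto the leaf if let go; past upright it falls open to the stop by itself and stays. Pushing takes under 2 N at the free edge.
- lid_edge (a point): Middle of the lower corner of the lid's free (front) edge, 126.5 mm from the hinge axis; moves with the lid. Shut, the lid lies 50 to 56 mm above the table; popped up, this edge is about 135 mm above the table. Its x axis points along the lid towards the hinge, z out of its upper face.
- lid_axis (a point): Middle of the lid's hinge axis (fixed to the fixture, axes as the fixture's): 62 mm behind the fixture's centre, 53 mm above its underside.
- part: The part in the fixture's nest: a dark block 30 x 36 x 16 mm, 30 g, loose, hidden under the lid at the start. Origin: centre of its underside. It stays in its nest, between rails 8 mm high.
- decade_box: Bystander: beige loose box 120 x 130 mm, 50 mm high, four black knobs (16 mm high, no tab, no lid) on top, 1.4 kg. Stands on the other side of the bench's middle from the fixture; the two may be swapped. Origin: centre of its underside.
- fuse_jar: Bystander: small jar, 32 mm across, 45 mm high, standing beside the tab about 72 mm to the fixture's -y side. Origin: centre of its underside.
- adapter: Bystander: black block 34 x 28 x 26 mm with two brass plugs up to 42 mm high, standing beside the fixture on its +y side. Origin: centre of its underside.
- tape_roll: Bystander: roll of tape lying flat, 60 mm across, 18 mm high. Origin: centre of its underside.
- multimeter: Bystander: grey hand-held meter lying on its back, 150 x 78 x 34 mm, knob to 42 mm. Origin: centre of its underside.
- trim_tool: Bystander: trimming tool lying flat, black handle and thin steel shaft, about 160 mm long, 18 mm high. Origin: on its underside, under the handle's front part.
Mind the look-alikes: they are no part of the job. Leave any turquoise look-alike of the fixture alone.

How it is judged:
By the outcome, as a careful person would: the job done as asked, in the order asked, and still so for the second after the job is handed in, with the robot touching nothing.
It also fails if it takes over 42 s, if anything falls off the work surface, if the arm or the gripper's body presses on something with over 40 N, if the wrist force passes 120 N, or if a joint passes its speed limit or range.

### The arm

A 7-joint arm with a two-finger parallel gripper is mounted at the origin on the work surface. World frame = base frame: x ahead of the robot, y to its left, z up, the work surface at z = 0. Lengths are in mm, angles in degrees, forces in N, time in s.
With the tool pointing down it reaches from about 400 to 875 mm from the base axis. Payload 6.5 kg.
Tool frame: the origin (TCP) lies midway between the tips of the shut fingers; the grasp point (between the pads) lies 19 mm behind it; x points along the fingers, y is the direction in which the jaws open and shut, and the axes are right-handed (so a half turn about x gives the same grasp; the last joint's range is limited). The gripper opens to 85 mm and grips with 20 to 120 N. Pads are 22 mm wide; open, the fingers measure 114 mm over their backs; the gripper's body (76 mm by 85 mm) begins 54 mm behind the grasp point. The pads swing forward as they close: fully open they stand 13 mm farther back than shut.
Start: joints at [-80.054, 30.733, -0.252, 88.115, 0.149, 61.152, -4.079], TCP at [154.376, 631.394, 231.29] pointing down, gripper open.
Joint ranges: [-154.64, 154.64], [-21.42, 123.67], [-72.66, 72.17], [13.99, 137.28], [-74.86, 254.86], [10.95, 109.41], [-158.01, 158.01]. Speed limits (degrees/s): [136.94, 136.94, 180, 180, 180, 180, 180].

### API

Orientations are given as [roll, pitch, yaw] about the fixed x, y, z axes, in that order (R = Rz(yaw) Ry(pitch) Rx(roll)).
In Python, from bench import arm, imaging gives the robot as it stands. The module is installed in compiled form; this text tells all that it offers.
- The arm moves only by the shell command python3 -m jog 'ROWS' [FORCE]. ROWS is JSON, one flat list of numbers, 7 for each row, row after row: the shift along the world's x, y, z in units of 0.5 m (1.0 is 0.5 m), then the turn, a rotation vector about the world's x, y, z in units of 2 pi rad (1.0 is 2 pi rad), then the gripper's target within -1 to 1 (shut at 1, half-way at 0, fully open at -1). A call has 1 to 12 rows; each row shifts and turns the commanded pose from where the row before left it; what a row does not reach is not made up. A row lasts 1/12 s, in which the tool goes at most 41.7 mm and 7.16 degrees, less where a joint would pass 70% of its speed; a pose out of reach is approached as far as the arm can. A call with a number of a shift or a turn outside -1 to 1 is refused whole. A call with a gripper value outside its range is refused whole. The fingers move at their own pace and stop on an object; FORCE is the grip in N (left out, the last holds). Time passes only in rows, so rows that do not move let the fingers close. It gives the time, the measured TCP pose, the force and the opening at its end, in the units of the state.
- arm.state(): the state, without advancing time (a new reading comes with each control period).
- imaging.grab_frame(name): name is "scene" or "top" or "wrist"; returns a dict with "color" (400x640x3 uint8, blue, green, red), "camera_matrix" (3x3 intrinsics, pixels), "rvec" (rotation vector, rad) and "tvec" (3), from world to camera coordinates, as OpenCV has them. Camera axes: x right, y down, z forward; pixel columns grow to the right and rows downward; lengths in mm; the calibration is good to about 2 mm. A picture is of the moment at which its call begins. There is no depth.
- arm.finish_job(): hands the job in, once; it reports no verdict.
The state is a dict: "time": time; "joint_positions": joint angles; "joint_vel": joint speeds; "joint_efforts": joint torques, N m; "eef_pos": TCP position; "orientation": TCP orientation; "contact_force": force on the tool from outside, world axes, zero at the start; "wrist_torque": the same for the moment, N m; "opening": finger opening in mm.
Only numpy, scipy, OpenCV 4.12 (cv2) and the standard library are available. Lean on these libraries where they do the work, as an engineer would, in place of code of your own. Each camera call takes 0.05 s, during which the arm holds its last target. There are 200 camera calls.

## Working session

There is one attempt and no reset: what is moved stays moved. The work goes in short steps, Python scripts to look and compute and a shell command to move; the robot and the scene stay as the last step left them, time stands still between calls to the robot, and variables do not carry over. Pictures are saved under pics/ and viewed, about 8 in all and at most 12, crops included, and the job is handed in when it is done.

```bash
mkdir -p pics
cat > h.py <<'E'
import numpy as np,cv2
from bench import arm,imaging
def grab(n,f=None):
    d=imaging.grab_frame(n)
    if f: cv2.imwrite('pics/'+f,d['color'])
    return d
def ray(d,uv,z):
    R,_=cv2.Rodrigues(np.array(d['rvec'],float));K=np.array(d['camera_matrix'])
    t=np.array(d['tvec'],float).ravel();c=-R.T@t
    v=R.T@np.linalg.solve(K,[uv[0],uv[1],1.]);return c+v*(z-c[2])/v[2]
def proj(d,P):
    return cv2.projectPoints(np.array(P,float).reshape(-1,3),np.array(d['rvec'],float),np.array(d['tvec'],float),np.array(d['camera_matrix'],float),None)[0].reshape(-1,2)
E
python3 - <<'E'
from h import *
import pickle
a=grab('top','top.png');b=grab('scene','scene.png')
pickle.dump((a,b),open('f.pkl','wb'))
print(arm.state())
E
```

```text
{'time': 0.1, 'joint_positions': array([-80.05424555,  30.77362361,  -0.25520134,  88.16513755,
         0.14920883,  61.15232033,  -4.08009343]), 'joint_vel': array([-0.01223258, -0.09940879,  0.0128462 , -0.31392522, -0.03631512,
       -0.0149025 , -0.05913652]), 'joint_efforts': array([ 2.80450229e-03, -5.84564352e+01,  1.05194785e+00, -2.59775001e+01,
        1.26120925e-02,  4.58699564e-03, -3.05292730e-06]), 'eef_pos': array([154.24142759, 630.84409696, 230.49458681]), 'orientation': array([-85.91622683,  89.90925062, -99.65060877]), 'contact_force': array([ 0.57762808, -0.42145459,  0.0213003 ]), 'wrist_torque': array([-0.04751936, -0.00108291,  0.05033905]), 'opening': 85.2796061600745}
```

View pics/top.png

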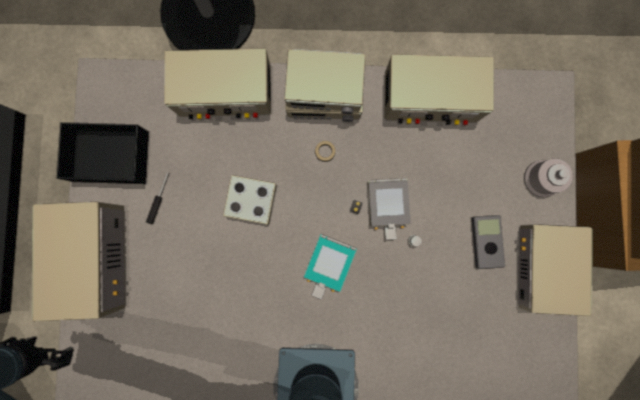

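View pics/scene.png

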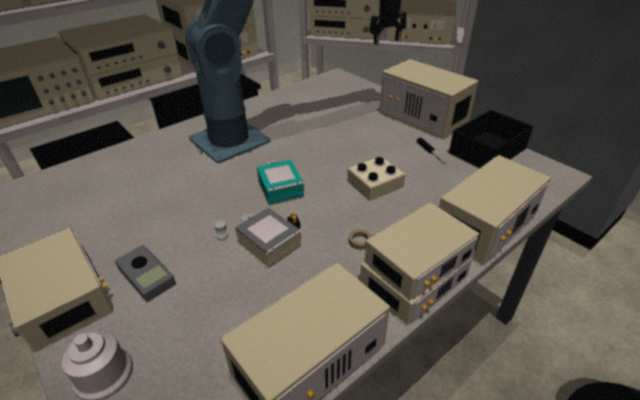

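The top view shows three candidates. The beige/grey-lidded box at (389,204) has its tab at (390,233), a jar at (415,241) and an adapter at (356,207). The turquoise box at (330,264) is the look-alike, and the decade box with knobs is at (249,200). The grey-lidded box fits the description, so I'll confirm it in a crop.

Run:
```python
from h import *
import pickle
a,b=pickle.load(open('f.pkl','rb'))
c=a['color'][165:255,340:440];cv2.imwrite('pics/crop1.png',cv2.resize(c,None,fx=6.5,fy=6.5,interpolation=cv2.INTER_CUBIC))
for n,uv,z in [('tl',(368,181),56),('tab',(390,233),38),('c',(389,204),56),('jar',(415,241),45),('adp',(356,207),30),('turq',(330,264),56),('turqtab',(318,291),38)]: print(n,ray(a,uv,z).round(1))
```

```text
tl [ 591.4 -131.6   56. ]
tab [ 446.  -199.3   38. ]
c [ 527.7 -192.3   56. ]
jar [ 425.4 -269.3   45. ]
adp [ 518.  -101.3   30. ]
turq [354.4 -30.   56. ]
turqtab [276.4   1.5  38. ]
```

View pics/crop1.png

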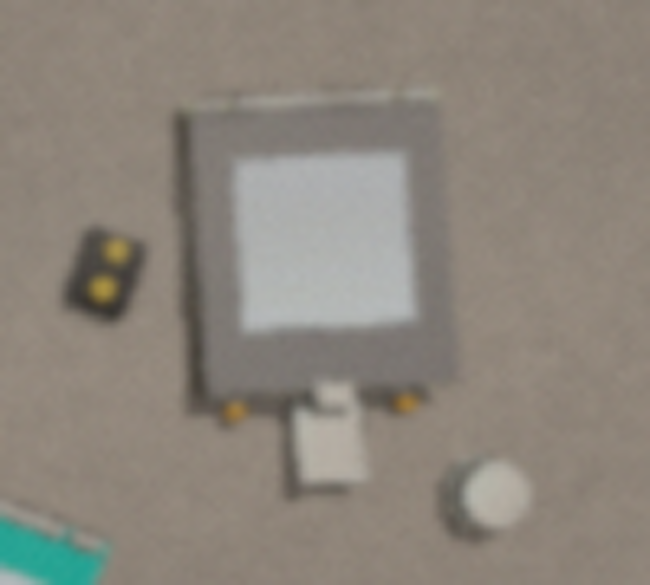

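The crop confirms it: grey lid with corners at about (188,110), (438,100), (456,378) and (210,393), steel tab plate with front edge (297,488)–(366,482), and the jar at (495,494).

Run:
```python
from h import *
import pickle
a,b=pickle.load(open('f.pkl','rb'))
f=lambda x,y,z: ray(a,(340+(x+.5)/6.5-.5,165+(y+.5)/6.5-.5),z)
L=[f(190,107,56),f(438,100,56),f(456,378,56),f(210,393,56)]
T=[f(297,488,38),f(366,482,38)]
J=f(495,494,45)
for p in L+T+[J]: print(p.round(1))
d=(L[0]+L[1]-L[2]-L[3]); e=L[0]-L[1]+L[3]-L[2]
print(np.degrees(np.arctan2(d[1],d[0])),np.degrees(np.arctan2(-e[0],e[1])),np.linalg.norm(d)/2,np.linalg.norm(e)/2)
m=(T[0]+T[1])/2;c=sum(L)/4
print(m,c,np.degrees(np.arctan2(*(c-m)[1::-1])), np.linalg.norm((c-m)[:2]))
s=arm.state();print(cv2.Rodrigues(b['rvec'])[0].round(2))
```

```text
[ 591.4 -133.9   56. ]
[ 597.5 -242.    56. ]
[ 476.4 -251.6   56. ]
[ 466.9 -145.1   56. ]
[ 426.7 -186.1   38. ]
[ 430.2 -216.3   38. ]
[ 426.7 -271.4   45. ]
4.8346252959437725 4.188117677477095 123.21689606045364 107.58564772736725
[ 428.46398311 -201.207184     38.        ] [ 533.03152791 -193.16092885   56.        ] 4.400120425589 104.876659214332
[[ 0.64  0.77 -0.01]
 [ 0.47 -0.41 -0.78]
 [-0.6   0.49 -0.63]]
```

```bash
cat >> h.py <<'E'
from scipy.spatial.transform import Rotation as Ro
y0=np.radians(4.5);FX=np.array([np.cos(y0),np.sin(y0),0]);FY=np.array([-FX[1],FX[0],0]);FZ=np.array([0,0,1.]);FO=np.array([535.3,-193,0])
def fix(x,y,z): return FO+x*FX+y*FY+z*FZ
def tofix(p): d=np.array(p)-FO;return np.array([d@FX,d@FY,d[2]])
def Rt(til,s=1):
    t=np.radians(til);x=np.sin(t)*FX-np.cos(t)*FZ;y=s*FY;return Ro.from_matrix(np.c_[x,y,np.cross(x,y)])
def now():
    s=arm.state();return np.array(s['eef_pos']),Ro.from_euler('xyz',s['orientation'],degrees=True),s
def togo(P,R):
    p,r,s=now();return (np.array(P)-p)/500,(R*r.inv()).as_rotvec()/(2*np.pi)
E
python3 - <<'E'
from h import *
p,r,s=now();print(r.as_matrix().round(3))
for sg in(1,-1):
  print(togo(fix(-110,0,130),Rt(20,sg)), 'untilt',togo(fix(-110,0,130),Rt(0,sg))[1])
print(fix(-89,0,41.8),fix(-110,0,130))
E
```

```text
[[-0.     0.237  0.971]
 [-0.002  0.971 -0.237]
 [-1.    -0.002  0.   ]]
(array([ 0.54279533, -1.66494919, -0.20098917]), array([-0.00424035, -0.05561027,  0.05017818])) untilt [ 2.53137605e-04 -2.35675308e-06  5.06510503e-02]
(array([ 0.54279533, -1.66494919, -0.20098917]), array([ 0.07887864, -0.00672593, -0.44315354])) untilt [-3.35532824e-06 -3.60394036e-04 -4.49348811e-01]
[ 446.5743573  -199.98285952   41.8       ] [ 425.63909329 -201.63050053  130.        ]
```

```bash
python3 -m jog '[0.06,-0.06,0,0,0,0.005,1, 0.06,-0.06,0,0,0,0.005,1, 0.06,-0.06,0,0,0,0.005,1, 0.06,-0.06,0,0,0,0.005,1, 0.06,-0.06,0,0,0,0.005,1, 0.06,-0.06,0,0,0,0.005,1, 0.06,-0.06,0,0,0,0.005,1, 0.06,-0.06,0,0,0,0.005,1, 0.03,-0.07,0,0,0,0.005,1, 0.03,-0.07,0,0,0,0.005,1, 0,-0.075,0,0,0,0,1, 0,-0.075,0,0,0,0,1]' 40
python3 -m jog '[0,-0.075,0,0,0,0,1, 0,-0.075,0,0,0,0,1, 0,-0.075,0,0,0,0,1, 0,-0.075,0,0,0,0,1, 0,-0.075,0,0,0,0,1, 0,-0.075,0,0,0,0,1, 0,-0.075,0,0,0,0,1, 0,-0.075,0,0,0,0,1, 0,-0.075,0,0,0,0,1, 0,-0.075,0,0,0,0,1, 0,-0.06,0,0,0,0,1, 0,0,0,0,0,0,1]'
python3 - <<'E'
from h import *
p,r,s=now();print(s['joint_positions'].round(1),s['contact_force'],s['opening'],tofix(p))
print(togo(fix(-105,0,120),Rt(20)))
E
```

```text
time: 1.1
eef_pos: [420.5, 248.5, 230.9]
orientation: [-117.7, 90.0, -113.5]
contact_force: [-0.5, -1.0, 0.9]
opening: -0.2
time: 2.1
eef_pos: [419.2, -160.5, 231.5]
orientation: [-83.4, 89.8, -79.6]
contact_force: [0.2, 0.5, 0.3]
opening: 0.1
[ -3.6  11.1  21.2 118.3  -4.9  51.4 114.1] [0.2357764  0.47592656 0.31278765] 0.10385976558289718 [-113.22746489   41.46740745  231.52881451]
(array([ 0.0229112 , -0.08138812, -0.22305763]), array([ 0.00447071, -0.05532348,  0.00205432]))
```

```bash
python3 -m jog '[0.004,-0.0136,-0.037,0.00075,-0.0092,0.0003,1, 0.004,-0.0136,-0.037,0.00075,-0.0092,0.0003,1, 0.004,-0.0136,-0.037,0.00075,-0.0092,0.0003,1, 0.004,-0.0136,-0.037,0.00075,-0.0092,0.0003,1, 0.004,-0.0136,-0.037,0.00075,-0.0092,0.0003,1, 0.004,-0.0136,-0.037,0.00075,-0.0092,0.0003,1, 0,0,0,0,0,0,1, 0,0,0,0,0,0,1]'
python3 - <<'E'
from h import *
p,r,s=now();print(s['joint_positions'].round(1),s['contact_force'],tofix(p))
print(togo(fix(-89,0,60),Rt(20)))
d=grab('wrist','w1.png')
print(proj(d,[fix(-94,0,38),fix(-106,15,38),fix(-106,-15,38),fix(-64.5,55,56),fix(-64.5,-55,56)]).round())
E
```

```text
time: 2.77
eef_pos: [430.7, -192.2, 126.7]
orientation: [0.8, 71.5, 5.6]
contact_force: [0.1, 0.1, 0.7]
opening: -0.3
[ 22.5  17.7   3.1 131.9 -36.3  17.6 153.7] [0.08902563 0.06006567 0.72194103] [-104.16949527    8.98384066  126.676947  ]
(array([ 0.03165519, -0.01553192, -0.13335389]), array([-0.00038791, -0.00409316, -0.00089598]))
[[312. 179.]
 [332. 165.]
 [292. 165.]
 [384. 224.]
 [241. 224.]]
```

View pics/w1.png

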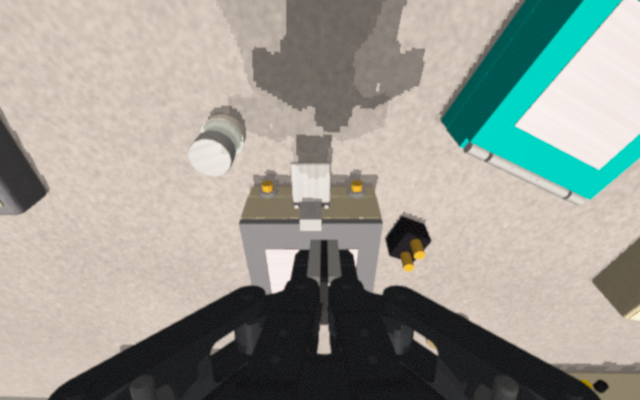

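The wrist view matches the projected model: plate front at (292..330,165) and lid edge at (241..382,222). The tilt drives j4, j6 and j7 towards their limits, so I'll reduce it before descending.

```bash
python3 -m jog '[0.004,-0.006,-0.01,0,0.01,0,1, 0.004,-0.006,-0.01,0,0.01,0,1, 0.004,-0.005,-0.01,0,0.01,0,1, 0,0,0,0,0,0,1, 0,0,0,0,0,0,1]'
python3 - <<'E'
from h import *
p,r,s=now();print(s['joint_positions'].round(1),s['contact_force'],tofix(p))
print(togo(fix(-97,0,45),Rt(8)))
E
```

```text
time: 3.23
eef_pos: [440.2, -198.9, 113.1]
orientation: [6.7, 81.9, 11.9]
contact_force: [-0.3, -0.1, 1.1]
opening: -0.4
[  8.8  23.1  16.  124.1 -22.9  28.9 138. ] [-0.27498801 -0.08639769  1.06624551] [-95.29359807   1.63022483 113.08414714]
(array([-0.00314647, -0.00351816, -0.13616829]), array([-0.0026154 , -0.00015019, -0.00192917]))
```

```bash
python3 -m jog '[-0.001,-0.001,-0.03,-0.0007,0,-0.0005,1, -0.001,-0.001,-0.03,-0.0007,0,-0.0005,1, -0.001,-0.001,-0.03,-0.0007,0,-0.0005,1, -0.0005,-0.0005,-0.026,-0.0005,0,-0.0005,1, 0,0,-0.014,0,0,0,1, 0,0,0,0,0,0,1, 0,0,0,0,0,0,1]'
python3 - <<'E'
from h import *
p,r,s=now();print(s['joint_positions'].round(1),s['contact_force'],tofix(p))
print(togo(fix(-97,0,32),Rt(8)))
d=grab('wrist','w2.png')
E
```

```text
time: 3.82
eef_pos: [436.0, -201.9, 47.6]
orientation: [1.0, 82.1, 5.2]
contact_force: [0.0, 0.5, 0.8]
opening: 0.3
[ 13.3  30.5  10.5 125.7 -27.9  19.3 142.3] [0.03168745 0.53569164 0.78946868] [-99.6490107   -1.06836818  47.63110561]
(array([ 0.00511404,  0.00254583, -0.03126221]), array([-0.00034651, -0.00041524,  0.00087192]))
```

View pics/w2.png

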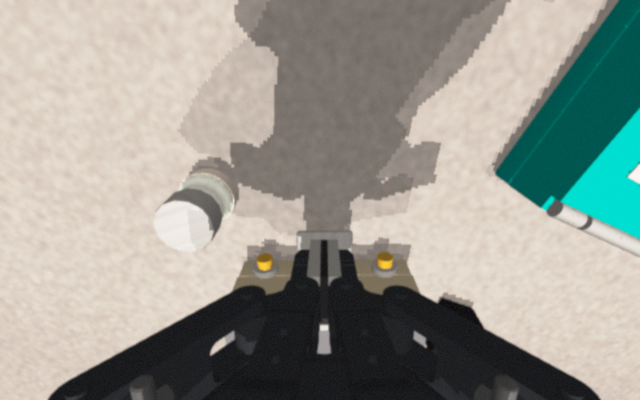

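The tip is over mid-plate: the plate edge shows at (300..350,235) around the fingers at (325,245), and the jar at (190,220) is clear. Pressing.

```bash
python3 -m jog '[0.003,0.002,-0.012,0,0,0,1, 0,0,-0.008,0,0,0,1, 0,0,-0.004,0,0,0,1, 0,0,0,0,0,0,1]'; python3 -m jog '[0,0,-0.006,0,0,0,1, 0,0,0,0,0,0,1, 0,0,0,0,0,0,1]'; python3 -m jog '[0,0,-0.003,0,0,0,1, 0,0,0,0,0,0,1, 0,0,0,0,0,0,1]'
python3 - <<'E'
from h import *
p,r,s=now();print(s['joint_positions'].round(1),tofix(p))
d=grab('scene')
u=proj(d,[fix(-60,0,60)])[0].astype(int);print(u)
c=d['color'][u[1]-60:u[1]+60,u[0]-60:u[0]+100];cv2.imwrite('pics/s2.png',cv2.resize(c,None,fx=4,fy=4,interpolation=cv2.INTER_CUBIC))
E
```

```text
time: 4.2
eef_pos: [438.2, -201.1, 35.1]
orientation: [0.9, 82.1, 5.0]
contact_force: [1.4, -0.1, 1.6]
opening: 0.3
time: 4.45
eef_pos: [438.4, -201.1, 32.4]
orientation: [0.9, 82.1, 5.0]
contact_force: [0.7, 0.9, 5.4]
opening: -0.1
time: 4.7
eef_pos: [438.5, -201.1, 31.1]
orientation: [0.8, 82.1, 5.0]
contact_force: [0.5, 0.5, 7.0]
opening: -0.1
[ 14.6  32.6   8.7 125.5 -29.   17.1 143.3] [-97.13529531  -0.52892297  31.07671556]
[252 216]
```

View pics/s2.png

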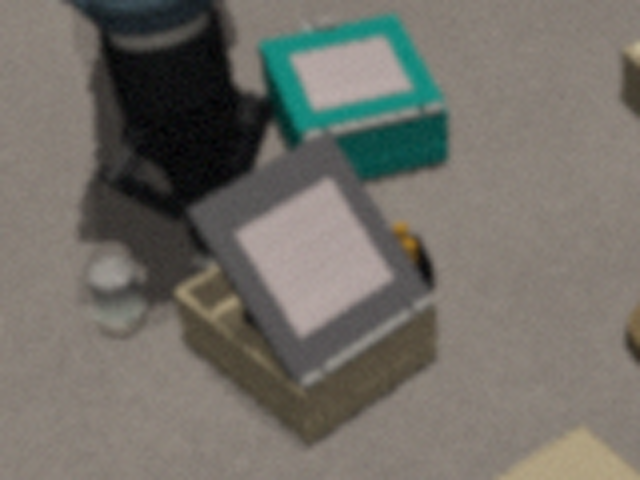

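The lid has popped up; the crop shows it standing on its leaf with its free edge at (190..330, 210..140). I'll lift off the tab in front of the lid.

```bash
python3 -m jog '[0,0,0.02,0,0,0,1, 0,0,0.04,0,0,0,1, 0,0,0.04,0,0,0,1, 0,0,0.04,0,0,0,1, 0,0,0.038,0,0,0,1, 0,0,0,0,0,0,1, 0,0,0,0,0,0,1]'
python3 - <<'E'
from h import *
p,r,s=now();print(s['joint_positions'].round(1),s['contact_force'],tofix(p))
for q in [(-50,120),(-20,145),(15,160),(50,165),(76,165)]: print(togo(fix(q[0],0,q[1]),Rt(8)))
E
```

```text
time: 5.33
eef_pos: [437.7, -201.0, 120.5]
orientation: [0.9, 82.1, 5.0]
contact_force: [0.9, 0.3, -0.2]
opening: -0.1
[  6.5  22.1  18.3 124.4 -22.   29.2 136.1] [ 0.89541122  0.31032717 -0.19779325] [-97.87942107  -0.28412352 120.48695084]
(array([ 0.09541907,  0.00807965, -0.0009739 ]), array([-0.00030632, -0.00030325,  0.00086251]))
(array([0.15523411, 0.01278719, 0.0490261 ]), array([-0.00030632, -0.00030325,  0.00086251]))
(array([0.22501832, 0.01827933, 0.0790261 ]), array([-0.00030632, -0.00030325,  0.00086251]))
(array([0.29480253, 0.02377147, 0.0890261 ]), array([-0.00030632, -0.00030325,  0.00086251]))
(array([0.34664223, 0.02785134, 0.0890261 ]), array([-0.00030632, -0.00030325,  0.00086251]))
```

```bash
python3 -m jog '[0.024,0.002,0,0,0,0,1, 0.024,0.002,0,0,0,0,1, 0.024,0.002,0,0,0,0,1, 0.024,0.002,0,0,0,0,1, 0.02,0.0016,0.0167,0,0,0,1, 0.02,0.0016,0.0167,0,0,0,1, 0.02,0.0016,0.0167,0,0,0,1, 0,0,0,0,0,0,1]'; python3 -m jog '[0.0175,0.0014,0.0075,0,0,0,1, 0.0175,0.0014,0.0075,0,0,0,1, 0.0175,0.0014,0.0075,0,0,0,1, 0.0175,0.0014,0.0075,0,0,0,1, 0,0,0,0,0,0,1, 0,0,0,0,0,0,1]'
python3 - <<'E'
from h import *
p,r,s=now();print(s['joint_positions'].round(1),s['contact_force'],tofix(p))
d=grab('scene')
u=proj(d,[fix(-20,0,100)])[0].astype(int)
c=d['color'][u[1]-80:u[1]+70,u[0]-80:u[0]+100];cv2.imwrite('pics/s3.png',cv2.resize(c,None,fx=4,fy=4,interpolation=cv2.INTER_CUBIC))
E
```

```text
time: 6.0
eef_pos: [519.3, -194.1, 145.4]
orientation: [0.5, 82.0, 4.8]
contact_force: [1.1, -0.2, 0.0]
opening: -0.1
time: 6.5
eef_pos: [551.4, -191.8, 159.8]
orientation: [0.9, 82.1, 5.1]
contact_force: [-0.8, -1.0, 0.2]
opening: 0.0
[  0.3  26.9  20.8 109.2 -19.6  39.7 127.1] [-0.76173792 -1.00214924  0.21919575] [ 1.61378329e+01 -2.93461035e-02  1.59811405e+02]
```

View pics/s3.png

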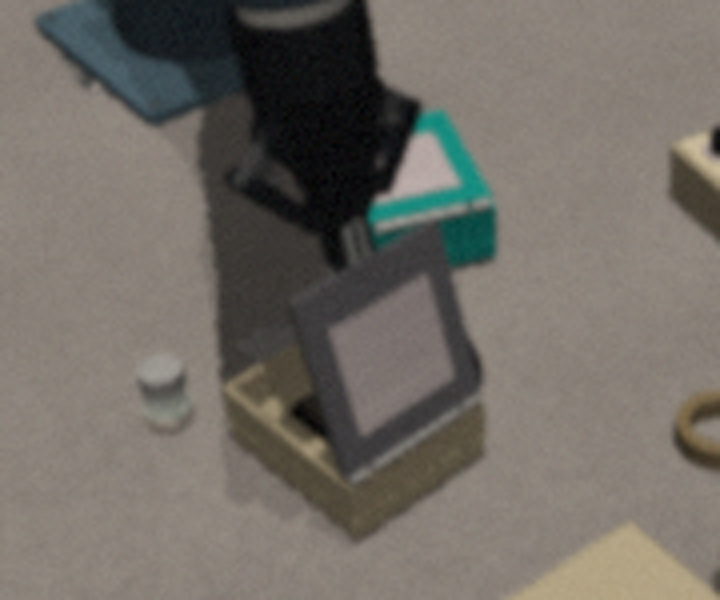

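The fingertip at (355,240) is behind the lid's free edge and the lid is at about 70°. I'll carry on past upright, then withdraw.

```bash
python3 -m jog '[0.0175,0.0014,0.003,0,0,0,1, 0.0175,0.0014,0.003,0,0,0,1, 0.0175,0.0014,0.003,0,0,0,1, 0.0175,0.0014,0.001,0,0,0,1, 0.0175,0.0014,0,0,0,0,1, 0.0175,0.0014,0,0,0,0,1, 0.0175,0.0014,0,0,0,0,1, 0,0,0,0,0,0,1, 0,0,0,0,0,0,1]'
python3 - <<'E'
from h import *
p,r,s=now();print(s['contact_force'],tofix(p))
d=grab('scene')
u=proj(d,[fix(40,0,100)])[0].astype(int)
c=d['color'][u[1]-80:u[1]+70,u[0]-80:u[0]+100];cv2.imwrite('pics/s4.png',cv2.resize(c,None,fx=4,fy=4,interpolation=cv2.INTER_CUBIC))
E
```

```text
time: 7.3
eef_pos: [612.3, -186.8, 164.4]
orientation: [1.0, 82.2, 5.2]
contact_force: [0.4, -0.1, 0.4]
opening: -0.3
[ 0.42294181 -0.13923497  0.4242825 ] [7.72031085e+01 1.56047686e-01 1.64415506e+02]
```

View pics/s4.png

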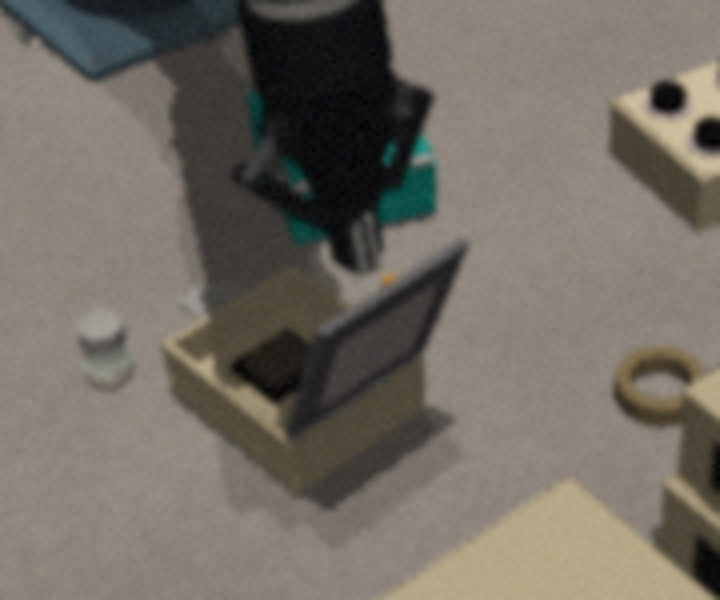

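The lid is past upright and falling open, and the part sits in its nest at (280,365). Withdrawing up and back.

```bash
python3 -m jog '[-0.02,0,0.02,0,0,0,1, -0.04,0,0.05,0,0,0,1, -0.04,0,0.05,0,0,0,1, -0.04,0,0.05,0,0,0,1, -0.04,0.03,0.03,0,0,0,1, -0.03,0.05,0,0,0,0,1, -0.03,0.05,0,0,0,0,1, -0.02,0.06,0,0,0,0,1, 0,0.06,0,0,0,0,1, 0,0.06,0,0,0,0,1, 0,0,0,0,0,0,1, 0,0,0,0,0,0,1]'; python3 -m jog '[0,0,0,0,0,0,1, 0,0,0,0,0,0,1, 0,0,0,0,0,0,1, 0,0,0,0,0,0,1, 0,0,0,0,0,0,1, 0,0,0,0,0,0,1, 0,0,0,0,0,0,1, 0,0,0,0,0,0,1, 0,0,0,0,0,0,1, 0,0,0,0,0,0,1, 0,0,0,0,0,0,1, 0,0,0,0,0,0,1]'
python3 - <<'E'
from h import *
d=grab('scene');t=grab('top')
def lc(th,y,n=0): return fix(62-126.5*np.cos(th)+(-3+n)*np.sin(th)*1,y,53+126.5*np.sin(th)+(-3+n)*np.cos(th))
for th in (1.75,1.85,1.95):
  print(th,[[(q-o)*4 for q,o in [(proj(dd,[lc(th,y,3)])[0],np.array(oo))]][0].round() for dd,oo in ((d,(170,120)),(t,(340,145))) for y in(55,-55)])
u=np.hstack([d['color'][120:270,170:270],t['color'][145:295,340:440]])
cv2.imwrite('pics/s5.png',cv2.resize(u,None,fx=4,fy=4,interpolation=cv2.INTER_CUBIC))
E
```

```text
time: 8.35
eef_pos: [481.5, -30.6, 264.7]
orientation: [1.2, 82.2, 5.5]
contact_force: [0.3, -1.3, -0.1]
opening: 0.0
time: 9.35
eef_pos: [481.9, -31.9, 264.7]
orientation: [1.0, 82.2, 5.2]
contact_force: [-0.4, -0.5, -0.4]
opening: -0.1
1.75 [array([534., 305.]), array([386., 394.]), array([133.,  87.]), array([303.,  78.])]
1.85 [array([549., 318.]), array([401., 409.]), array([131.,  68.]), array([300.,  60.])]
1.95 [array([563., 333.]), array([416., 425.]), array([129.,  51.]), array([298.,  43.])]
```

View pics/s5.png

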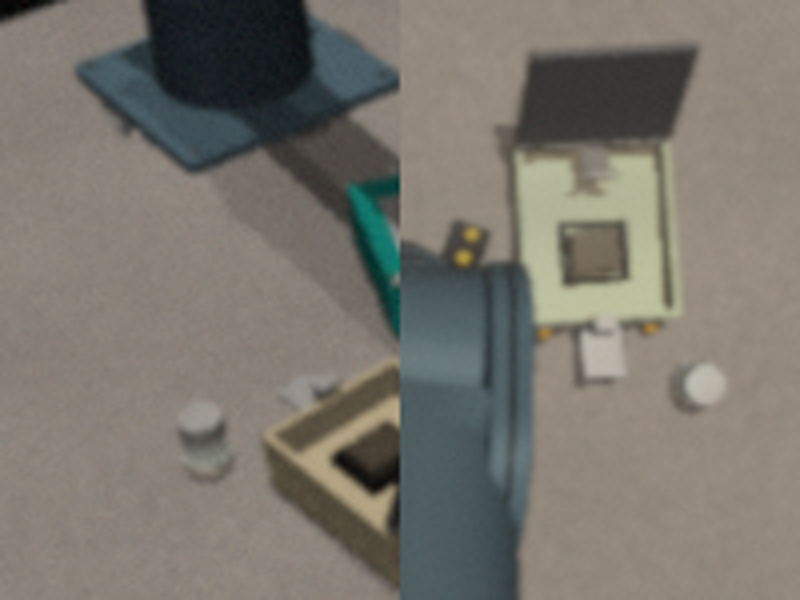

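In the top view the lid's edge runs from (129,52) to (297,45), relative to that half of the picture. For the 1.95 rad stop I predicted (129,51) and (298,43), so the lid is fully open. The part, jar and adapter are all in place and the hand is clear.

```bash
python3 -c "
from bench import arm
print(arm.finish_job())"
```

```text
the job is handed in; nothing more can be done
None
```

The job is done and handed in at about 9.5 s on the robot's clock. I pressed the tab with the shut fingertips at about 7 N and the lid popped up. I then pushed its free edge past upright, it fell open, and I moved the hand away.

- **Lid:** in the last top view its edge was within about half a camera pixel of where I predicted it for the 1.95 rad stop.
- **Part and neighbours:** the part was in its nest, and the fixture, jar and adapter were where they had been. I did not look at the other bystanders again, but the arm did not go near them.
- **Contact:** after the hand withdrew, the force reading was only noise, at most 1.3 N.

No check failed or disagreed. Only the first tilt of the tool needed reducing, from about 18° to 8°, because it brought three joints close to their limits.

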